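# Put the pepper mill back in its caddy

### The arm

A 7-joint arm with a two-finger parallel gripper is mounted at the origin on the work surface. World frame = base frame: x ahead of the robot, y to its left, z up, the work surface at z = 0. Lengths are in m, angles in rad, forces in N, time in s.
With the tool pointing down it reaches from about 0.4 to 0.85 m from the base axis. Payload 10.4 kg.
Tool frame: the origin (TCP) lies between the finger pads; the fingertips stand 11 mm ahead of it and the grasp point (between the pads) lies 8 mm behind it; z points along the fingers, y is the line along which they close (so a half turn about z gives the same grasp; the last joint's range is limited). The gripper opens to 87 mm and grips with 3 to 60 N. Pads are 19 mm wide; open, the fingers measure 117 mm over their backs; the gripper's body (75 mm by 190 mm) begins 51 mm behind the grasp point.
Start: joints at [-1.314, 0.332, -0.065, 1.46, 0.022, 1.35, -0.088], TCP at [0.173, 0.601, 0.234] pointing down, gripper open.
Joint ranges: [-2.6, 2.6], [-0.5, 2.12], [-1.47, 1.34], [0.16, 2.42], [-1.27, 4.41], [0.06, 2.06], [-2.6, 2.6]. Speed limits (rad/s): [2.22, 2.22, 2.79, 2.79, 3.14, 3.14, 3.14].

### API

Orientations are given as a 3x3 rotation matrix whose columns are the frame's x, y, z axes.
In Python, from bench import robot gives the robot as it stands.
- The arm moves only by the shell command python3 -m pendant 'ROWS' [FORCE]. ROWS is JSON, a list of rows, each an object with "xyz": the shift along the tool's x, y, z in units of 20 mm (1.0 is 20 mm), a list of three; "dr": the turn, a rotation vector about the tool's x, y, z in units of 45 degrees (1.0 is 45 degrees), a list of three; "jaw": the opening, from -1 (shut) to 1 (fully open), so that 0 is half open. In form: [{"xyz": [x, y, z], "dr": [rx, ry, rz], "jaw": jaw}, ...]. A call has 1 to 5 rows; each row shifts and turns the commanded pose from where the row before left it, along the tool's axes as they then stand; what a row does not reach is not made up. A row lasts 1/12 s, in which the tool goes at most 41.7 mm and 7.16 degrees, less where a joint would pass 70% of its speed; a pose out of reach is approached as far as the arm can. A call with a number of a shift or a turn outside -1 to 1 is refused whole. A call with a gripper value outside its range is refused whole. The fingers move at their own pace and stop on an object; FORCE is the grip in N (left out, the last holds). Time passes only in rows, so rows that do not move let the fingers close. It gives the time, the measured TCP pose, the force, the opening and the grip force at its end, in the units of the state.
- robot.observe(): the state, without advancing time (a new reading comes with each control period).
- robot.read_camera(name): name is "side" or "top" or "wrist"; returns a dict with "img" (400x640x3 uint8, red, green, blue), "z_map" (400x640 float32, m along the optical axis (not along the pixel's ray), 0 where there is no reading), "camera_matrix" (3x3 intrinsics, pixels), "cam_to_world" (4x4, takes a point from camera to world coordinates). Camera axes: x right, y down, z forward; pixel columns grow to the right and rows downward; lengths in m; the calibration is good to about 2 mm. The wrist camera is an equidistant fisheye: a pixel r from the principal point sees the ray r / f radians off the axis. A picture is of the moment at which its call begins.
- robot.finish_job(): hands the job in; it is judged then, once.
The state is a dict: "time": time; "joint_pos": joint angles; "dq": joint speeds; "tau": joint torques, N m; "eef_pos": TCP position; "orientation": TCP orientation; "ft_force": force on the tool from outside, world axes, zero at the start; "moment": the same for the moment, N m; "width": finger opening in m; "grasp_force": force on a finger pad.
Only numpy, scipy, OpenCV 4.12 (cv2) and the standard library are available. Lean on these libraries where they do the work, as an engineer would, in place of code of your own. Each camera call takes 0.05 s, during which the arm holds its last target. There are 200 camera calls.

### The job

Put the black pepper mill away in the empty well of the wooden condiment caddy: lower it in rather than dropping it, so that it stands upright with its foot fully down on the floor of the well, and let go. Leave the white salt mill and the pale wooden mill where they are.

Things in the scene. Friction and masses are not known exactly. Their poses are not given: they have to be found in the camera images.
- pepper_mill_mid (a point): Pepper mill: black round body, steel cap, standing loose on the worktop, about 160 g. 90 mm tall: foot 48 mm across for the lowest 16 mm, straight body 40 mm across from 26 to 70 mm up, domed cap with a knob above. Origin on its axis half-way up, 45 mm above its underside; z runs up its axis. Best held from above on the straight body, 45 to 60 mm up, at any yaw.
- empty_well (a point): Centre of the floor of the caddy's empty well (middle or end), 8 mm above the worktop. Caddy: fixed pale wooden block 104 x 290 mm, 30 mm high, 3 round blind wells in a row 90 mm apart, each 68 mm across, 22 mm deep, lined green; the white mill and a red-capped amber jar (75 mm tall) stand in the others. y runs along the row, x across it, z up.
- salt_mill_mid (a point): The salt mill, the same shape and size as the pepper mill but white, standing loose in another well of the caddy. This point is on its axis half-way up, 45 mm above its underside. Not to be moved.
- wood_mill_mid (a point): A third mill of the same shape and size, in pale wood with a brass cap, standing loose on the worktop. This point is on its axis half-way up, 45 mm above its underside. Not to be moved.
Things that resemble listed ones, but are neither listed nor needed, are in the scene too. Leave any blue or purple look-alike of the part that bears pepper_mill_mid alone.

How it is judged:
At the end, for the whole second after the job is handed in: The black pepper mill stands in the well that was empty: its middle within 18 mm sideways of the well's centre and less than 52 mm above the well's floor (45 mm when seated), upright within 10 degrees, at rest and released (horizontal distance between pepper_mill_mid and empty_well below 0.018 m and z of pepper_mill_mid in the frame of empty_well below 0.052 m and angle between pepper_mill_mid's own z axis and vertical below 0.17 rad and linear speed of pepper_mill below 0.02 m/s); the robot touches nothing.
It fails at once if the pepper mill falls or is thrown into the caddy (faster than 0.7 m/s near the empty well) (distance between pepper_mill_mid and empty_well below 0.1 m and linear speed of pepper_mill above 0.7 m/s).
It fails at once if the white salt mill is moved by more than 30 mm (distance of salt_mill_mid from where it was at the start of the episode above 0.03 m).
It fails at once if the pale wooden mill is moved by more than 30 mm (distance of wood_mill_mid from where it was at the start of the episode above 0.03 m).
It also fails if it takes over 38 s, if anything falls off the work surface, if the arm or the gripper's body presses on something with over 40 N, if the wrist force passes 120 N, or if a joint passes its speed limit or range.

## Working session

There is one attempt and no reset: what is moved stays moved. The work goes in short steps, Python scripts to look and compute and a shell command to move; the robot and the scene stay as the last step left them, time stands still between calls to the robot, and variables do not carry over. Pictures are saved under pics/ and viewed, at most 10 in all, crops included, and the job is handed in when it is done.

```bash
mkdir -p pics && cat > h.py <<'E'
import numpy as np, cv2
from bench import robot
def cam(n):
    c=robot.read_camera(n); return c
def save(c,f,box=None,s=1):
    im=c["img"][...,::-1]
    if box: im=im[box[1]:box[3],box[0]:box[2]]
    cv2.imwrite(f,cv2.resize(im,None,fx=s,fy=s,interpolation=cv2.INTER_CUBIC))
def px2plane(c,u,v,z):
    K=c["camera_matrix"];T=c["cam_to_world"]
    d=T[:3,:3]@np.array([(u-K[0,2])/K[0,0],(v-K[1,2])/K[1,1],1]);o=T[:3,3]
    return o+d*(z-o[2])/d[2]
def cloud(c):
    K=c["camera_matrix"];T=c["cam_to_world"];z=c["z_map"]
    v,u=np.indices(z.shape)
    P=np.stack([(u-K[0,2])/K[0,0]*z,(v-K[1,2])/K[1,1]*z,z],-1)
    W=P@T[:3,:3].T+T[:3,3]; W[z==0]=np.nan
    return W
E
python3 - <<'E'
from h import *
for n in("top","side"):
    c=cam(n); save(c,f"pics/{n}0.png"); print(n,c["camera_matrix"].round(1).tolist(),c["cam_to_world"].round(3).tolist())
s=robot.observe();print(s["time"],s["eef_pos"],s["orientation"],s["width"])
E
```

```text
top [[392.0, 0.0, 309.7], [0.0, 392.0, 196.6], [0.0, 0.0, 1.0]] [[-0.204, -0.958, 0.203, 0.372], [-0.979, 0.201, -0.038, 0.014], [-0.005, -0.207, -0.978, 0.777], [0.0, 0.0, 0.0, 1.0]]
side [[465.2, 0.0, 315.7], [0.0, 465.2, 201.0], [0.0, 0.0, 1.0]] [[0.796, -0.344, 0.497, 0.035], [-0.605, -0.439, 0.665, -0.65], [-0.011, -0.83, -0.557, 0.615], [0.0, 0.0, 0.0, 1.0]]
0.1 [0.1725155  0.60038265 0.23282146] [[-9.61114209e-01  2.76151018e-01 -3.03056805e-04]
 [ 2.76151179e-01  9.61113400e-01 -1.24880885e-03]
 [-5.35878787e-05 -1.28393742e-03 -9.99999174e-01]] 0.08738414696929124
```

View pics/top0.png

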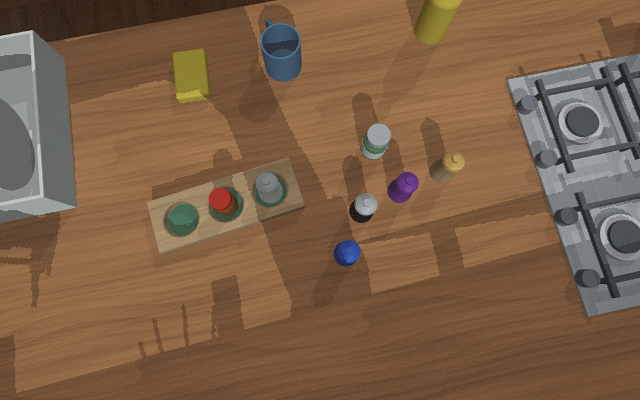

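View pics/side0.png

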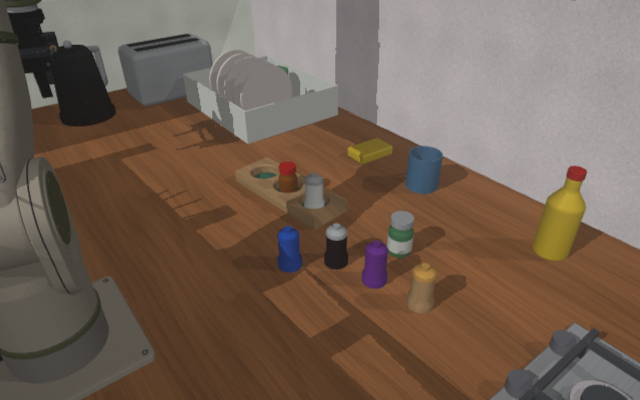

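Top view: the caddy spans (150–300, 160–250), with the empty green well at (182,219), the red-capped jar at (225,203) and the salt mill at (270,187).
Possible mix-ups for the pepper mill (top pixels): black with steel cap (363,207), blue (347,253), purple (403,187), pale wood (448,166), green-labelled jar (376,140), white salt mill (270,187). I choose (363,207), which is (336,245) in the side view: black body, steel cap.

```bash
python3 - <<'E'
from h import *
c=cam("top"); W=cloud(c); s=cam("side"); S=cloud(s)
a=cv2.resize(c["img"][120:280,320:480],(400,400)); b=cv2.resize(s["img"][180:330,260:450],(400,400))
cv2.imwrite("pics/close.png",np.hstack([a,b])[...,::-1])
def sil(W,u,v,r,lo,hi,name):
    p=W[v-r:v+r,u-r:u+r].reshape(-1,3); p=p[(p[:,2]>lo)&(p[:,2]<hi)]
    print(name,len(p),"mid",((p[:,:2].min(0)+p[:,:2].max(0))/2).round(3),"ext",np.ptp(p[:,:2],axis=0).round(3),"zmax",p[:,2].max().round(3))
    return p
def fit(p,name,R):  # circle of known radius through visible surface points
    from scipy.optimize import least_squares
    p=p[:,:2]; r=least_squares(lambda q:np.hypot(*(p-q).T)-R,p.mean(0),loss="soft_l1",f_scale=.002)
    print(name,"fit",r.x.round(4),"rms",np.sqrt((r.fun**2).mean()).round(4))
for n,t,q in[("pepper",(363,207),(336,245)),("blue",(347,253),(289,249)),("purple",(403,187),(375,264)),("wood",(448,166),(422,288)),("salt",(270,187),(315,192))]:
    off=.008 if n=="salt" else 0
    A=sil(W,*t,18,.075+off,.12,n+" top-cap")
    p=np.vstack([sil(W,*t,22,.03+off,.068+off,n+" top"),sil(S,*q,24,.03+off,.068+off,n+" side")])
    fit(p,n,.020)
# well: caddy top and green floor
hsv=cv2.cvtColor(c["img"],cv2.COLOR_RGB2HSV)
m=cv2.inRange(hsv,(60,50,20),(95,255,255)); m[:,:160]=0;m[:,205:]=0;m[:195]=0;m[245:]=0
n,l,st,ce=cv2.connectedComponentsWithStats(m);k=1+st[1:,4].argmax();print(st[k],ce[k])
p=W[l==k];p=p[~np.isnan(p[:,0])];print("z pct",np.percentile(p[:,2],[5,25,50,75,95]).round(4))
# rim: contour of green at z=.03 on near/far sides
ct=max(cv2.findContours((l==k).astype(np.uint8),0,1)[0],key=len)[:,0]
rim=np.array([px2plane(c,u,v,.03) for u,v in ct]);(x,y),r=cv2.minEnclosingCircle(rim[:,:2].astype(np.float32));print("rim circle",x,y,r)
f=p[p[:,2]<.013];print("floor",((f.min(0)+f.max(0))/2).round(4),np.ptp(f,axis=0).round(3))
box=W[150:260,140:310].reshape(-1,3);b=box[(box[:,2]>.025)&(box[:,2]<.034)][:,:2].astype(np.float32)
print("caddy",cv2.minAreaRect(b),b.min(0),b.max(0))
E
```

```text
pepper top-cap 337 mid [ 0.484 -0.109] ext [0.037 0.039] zmax 0.093
pepper top 67 mid [ 0.479 -0.102] ext [0.029 0.026] zmax 0.067
pepper side 308 mid [ 0.482 -0.116] ext [0.037 0.03 ] zmax 0.068
pepper fit [ 0.485  -0.1098] rms 0.0009
blue top-cap 370 mid [ 0.407 -0.06 ] ext [0.039 0.038] zmax 0.093
blue top 26 mid [ 0.403 -0.05 ] ext [0.031 0.019] zmax 0.061
blue side 312 mid [ 0.405 -0.067] ext [0.034 0.032] zmax 0.068
blue fit [ 0.408  -0.0605] rms 0.0009
purple top-cap 334 mid [ 0.508 -0.194] ext [0.038 0.037] zmax 0.092
purple top 117 mid [ 0.505 -0.189] ext [0.034 0.03 ] zmax 0.067
purple side 394 mid [ 0.538 -0.185] ext [0.101 0.062] zmax 0.068
purple fit [ 0.5095 -0.1946] rms 0.0193
wood top-cap 327 mid [ 0.53  -0.288] ext [0.038 0.039] zmax 0.093
wood top 165 mid [ 0.527 -0.283] ext [0.034 0.031] zmax 0.068
wood side 378 mid [ 0.525 -0.293] ext [0.031 0.036] zmax 0.068
wood fit [ 0.5311 -0.289 ] rms 0.0008
salt top-cap 343 mid [0.558 0.06 ] ext [0.039 0.038] zmax 0.1
salt top 87 mid [0.548 0.059] ext [0.02  0.037] zmax 0.075
salt side 335 mid [0.555 0.087] ext [0.036 0.102] zmax 0.076
salt fit [0.5583 0.0611] rms 0.0216
[168 204  30  32 751] [182.65778961 219.22902796]
z pct [0.0061 0.0074 0.0083 0.0091 0.0103]
rim circle 0.5330221652984619 0.2325313836336136 0.031191764399409294
floor [0.5387 0.2404 0.0086] [0.062 0.059 0.008]
caddy ((0.5478597283363342, 0.14952510595321655), (0.10518231987953186, 0.2903903126716614), 6.5954365730285645) [ 4.7991851e-01 -3.6290314e-04] [0.615508   0.29820722]
```

View pics/close.png

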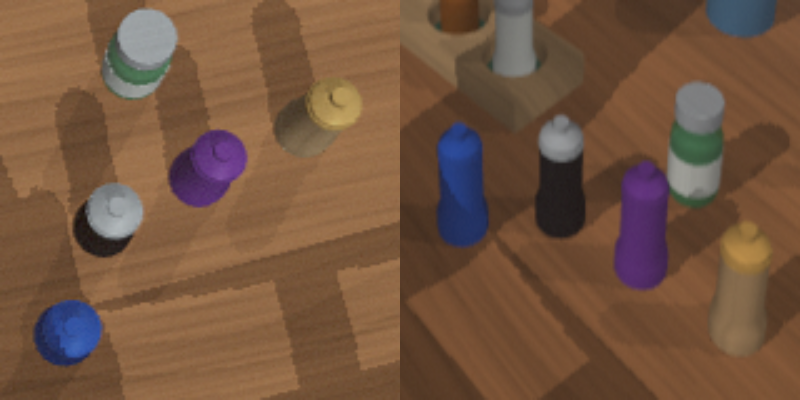

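The crop confirms it: black body with steel cap at (105,220) in the left crop, standing between the blue and purple mills. Fits give the pepper mill at (0.485, -0.110) and the well at (0.538, 0.239). I'll close along world yaw ~50°, which keeps the fingers clear of the neighbours. First I travel at height.

```bash
python3 -m pendant '[{"xyz":[-1,-0.4,0],"dr":[0,0,0],"jaw":1},{"xyz":[-1,-0.4,0],"dr":[0,0,0],"jaw":1},{"xyz":[-1,-0.4,0],"dr":[0,0,0],"jaw":1},{"xyz":[-1,-1,0],"dr":[0,0,0],"jaw":1},{"xyz":[-1,-1,0],"dr":[0,0,0],"jaw":1}]' 20
for i in 1 2 3; do python3 -m pendant '[{"xyz":[-1,-1,0],"dr":[0,0,0],"jaw":1},{"xyz":[-1,-1,0],"dr":[0,0,0],"jaw":1},{"xyz":[-1,-1,0],"dr":[0,0,0],"jaw":1},{"xyz":[-1,-1,0],"dr":[0,0,0],"jaw":1},{"xyz":[-1,-1,0],"dr":[0,0,0],"jaw":1}]'; done
```

```text
time: 0.62
eef_pos: [0.2516, 0.5107, 0.2331]
orientation: [[-0.961, 0.276, -0.0], [0.276, 0.961, -0.0], [0.0, -0.0, -1.0]]
ft_force: [1.4, 0.5, -0.0]
width: 0.0869
grasp_force: 0.0
time: 1.03
eef_pos: [0.32, 0.3865, 0.2335]
orientation: [[-0.961, 0.276, -0.0], [0.276, 0.961, 0.0], [0.0, 0.0, -1.0]]
ft_force: [1.0, 0.2, 1.3]
width: 0.0871
grasp_force: 0.0
time: 1.45
eef_pos: [0.3884, 0.2628, 0.2336]
orientation: [[-0.961, 0.276, -0.0], [0.276, 0.961, 0.0], [0.0, 0.0, -1.0]]
ft_force: [0.0, 0.3, 0.5]
width: 0.0873
grasp_force: 0.0
time: 1.87
eef_pos: [0.4569, 0.139, 0.2336]
orientation: [[-0.961, 0.276, 0.0], [0.276, 0.961, 0.0], [-0.0, 0.0, -1.0]]
ft_force: [1.2, 0.7, 0.2]
width: 0.0869
grasp_force: 0.0
```

```bash
python3 -m pendant '[{"xyz":[-0.4,-1,0],"dr":[0,0,0],"jaw":1},{"xyz":[-0.4,-1,0],"dr":[0,0,0],"jaw":1},{"xyz":[-0.4,-1,0],"dr":[0,0,0],"jaw":1},{"xyz":[-0.4,-1,0],"dr":[0,0,0],"jaw":1},{"xyz":[-0.4,-1,0],"dr":[0,0,0],"jaw":1}]'
python3 -m pendant '[{"xyz":[-0.4,-1,0],"dr":[0,0,0],"jaw":1},{"xyz":[-0.4,-1,0],"dr":[0,0,0],"jaw":1},{"xyz":[-0.4,-1,0],"dr":[0,0,0],"jaw":1},{"xyz":[-0.4,-1,0],"dr":[0,0,0],"jaw":1},{"xyz":[-0.4,-1,0],"dr":[0,0,0],"jaw":1}]'
python3 -m pendant '[{"xyz":[-0.4,-0.8,0],"dr":[0,0,0.15],"jaw":1},{"xyz":[-0.4,-0.8,0],"dr":[0,0,0.15],"jaw":1},{"xyz":[0,0,0],"dr":[0,0,0.15],"jaw":1},{"xyz":[0,0,0],"dr":[0,0,0.1],"jaw":1},{"xyz":[0,0,0],"dr":[0,0,0],"jaw":1}]'
python3 -m pendant '[{"xyz":[0,0,0],"dr":[0,0,0],"jaw":1},{"xyz":[0,0,0],"dr":[0,0,0],"jaw":1}]'
python3 - <<'E'
from h import *
s=robot.observe();R=np.array(s["orientation"]);print((R.T@(np.array([.485,-.110,.047])-s["eef_pos"])/.02).round(2), s["joint_pos"])
E
```

```text
time: 2.28
eef_pos: [0.4672, 0.0322, 0.2335]
orientation: [[-0.961, 0.276, 0.0], [0.276, 0.961, 0.0], [0.0, 0.0, -1.0]]
ft_force: [-0.4, 0.2, -0.1]
width: 0.0866
grasp_force: 0.0
time: 2.7
eef_pos: [0.4781, -0.075, 0.2336]
orientation: [[-0.961, 0.276, 0.0], [0.276, 0.961, 0.0], [-0.0, 0.0, -1.0]]
ft_force: [1.1, -0.8, 0.4]
width: 0.0868
grasp_force: 0.0
time: 3.12
eef_pos: [0.4825, -0.1096, 0.2334]
orientation: [[-0.754, 0.657, -0.0], [0.657, 0.754, 0.0], [0.0, -0.0, -1.0]]
ft_force: [-0.5, 0.8, 0.7]
width: 0.0868
grasp_force: 0.0
time: 3.28
eef_pos: [0.4826, -0.1091, 0.2335]
orientation: [[-0.759, 0.651, -0.0], [0.651, 0.759, 0.0], [0.0, 0.0, -1.0]]
ft_force: [1.2, -0.1, 0.3]
width: 0.0872
grasp_force: 0.0
[-0.12  0.04  9.32] [-0.49213912  0.02413025  0.6403384   1.82557964 -0.01516347  1.29676464
  1.0145201 ]
```

```bash
python3 -m pendant '[{"xyz":[-0.12,0.04,1],"dr":[0,0,0],"jaw":1},{"xyz":[0,0,1],"dr":[0,0,0],"jaw":1},{"xyz":[0,0,1],"dr":[0,0,0],"jaw":1},{"xyz":[0,0,1],"dr":[0,0,0],"jaw":1},{"xyz":[0,0,1],"dr":[0,0,0],"jaw":1}]'
python3 -m pendant '[{"xyz":[0,0,1],"dr":[0,0,0],"jaw":1},{"xyz":[0,0,1],"dr":[0,0,0],"jaw":1},{"xyz":[0,0,1],"dr":[0,0,0],"jaw":1},{"xyz":[0,0,0.7],"dr":[0,0,0],"jaw":1},{"xyz":[0,0,0.6],"dr":[0,0,0],"jaw":1}]'
python3 -m pendant '[{"xyz":[0,0,0],"dr":[0,0,0],"jaw":0.3},{"xyz":[0,0,0],"dr":[0,0,0],"jaw":0},{"xyz":[0,0,0],"dr":[0,0,0],"jaw":-0.3},{"xyz":[0,0,0],"dr":[0,0,0],"jaw":-0.6},{"xyz":[0,0,0],"dr":[0,0,0],"jaw":-0.6}]' 20
python3 -m pendant '[{"xyz":[0,0,0],"dr":[0,0,0],"jaw":-0.6},{"xyz":[0,0,0],"dr":[0,0,0],"jaw":-0.6},{"xyz":[0,0,0],"dr":[0,0,0],"jaw":-0.6},{"xyz":[0,0,0],"dr":[0,0,0],"jaw":-0.6},{"xyz":[0,0,0],"dr":[0,0,0],"jaw":-0.6}]'
```

```text
time: 3.7
eef_pos: [0.485, -0.11, 0.1327]
orientation: [[-0.759, 0.651, 0.0], [0.651, 0.759, 0.0], [-0.0, 0.0, -1.0]]
ft_force: [0.1, 0.4, -0.2]
width: 0.0874
grasp_force: 0.0
time: 4.12
eef_pos: [0.4845, -0.11, 0.0463]
orientation: [[-0.759, 0.651, -0.001], [0.651, 0.759, 0.0], [0.001, -0.001, -1.0]]
ft_force: [-0.7, -0.9, 0.2]
width: 0.0873
grasp_force: 0.0
time: 4.53
eef_pos: [0.4856, -0.1103, 0.0483]
orientation: [[-0.757, 0.653, 0.002], [0.653, 0.757, 0.0], [-0.001, 0.001, -1.0]]
ft_force: [0.4, 0.5, 0.2]
width: 0.0617
grasp_force: 0.0
time: 4.95
eef_pos: [0.4851, -0.1102, 0.0477]
orientation: [[-0.757, 0.653, 0.0], [0.653, 0.757, 0.0], [-0.0, 0.0, -1.0]]
ft_force: [-0.4, 1.2, 1.2]
width: 0.0388
grasp_force: 20.0
```

Gripped at 39 mm with 20 N. Lifting.

```bash
python3 -m pendant '[{"xyz":[0,0,-0.4],"dr":[0,0,0],"jaw":-0.6},{"xyz":[0,0,-0.8],"dr":[0,0,0],"jaw":-0.6},{"xyz":[0,0,-1],"dr":[0,0,0],"jaw":-0.6},{"xyz":[0,0,-1],"dr":[0,0,0],"jaw":-0.6},{"xyz":[0,0,-1],"dr":[0,0,0],"jaw":-0.6}]' 25
python3 -m pendant '[{"xyz":[0,0,-1],"dr":[0,0,0],"jaw":-0.6},{"xyz":[0,0,-1],"dr":[0,0,0],"jaw":-0.6},{"xyz":[0,0,-0.8],"dr":[0,0,0],"jaw":-0.6},{"xyz":[0,0,0],"dr":[0,0,0],"jaw":-0.6},{"xyz":[0,0,0],"dr":[0,0,0],"jaw":-0.6}]'
python3 - <<'E'
from h import *
s=robot.observe();R=np.array(s["orientation"]);print((R.T@(np.array([.538,.239,.055])-s["eef_pos"])/.02).round(2))
c=cam("side");save(c,"pics/lift.png")
E
```

```text
time: 5.37
eef_pos: [0.4845, -0.1105, 0.1326]
orientation: [[-0.757, 0.654, -0.001], [0.654, 0.757, -0.0], [0.0, -0.001, -1.0]]
ft_force: [-0.1, 0.0, -1.6]
width: 0.0384
grasp_force: 25.0
time: 5.78
eef_pos: [0.4851, -0.1103, 0.1879]
orientation: [[-0.757, 0.653, 0.001], [0.653, 0.757, 0.0], [-0.001, 0.001, -1.0]]
ft_force: [-0.7, 0.1, -2.1]
width: 0.0388
grasp_force: 25.0
[ 9.41 14.95  6.66]
```

View pics/lift.png

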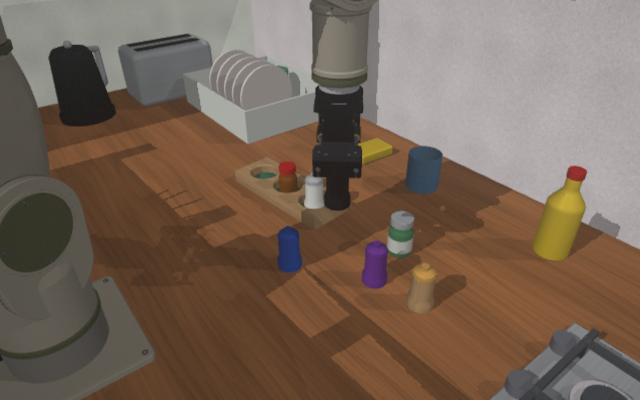

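The mill hangs upright in the gripper at (337,185), and the other mills are untouched. Carrying it over to the well.

```bash
for i in 1 2 3; do python3 -m pendant '[{"xyz":[0.6,0.95,0],"dr":[0,0,0],"jaw":-0.6},{"xyz":[0.6,0.95,0],"dr":[0,0,0],"jaw":-0.6},{"xyz":[0.6,0.95,0],"dr":[0,0,0],"jaw":-0.6},{"xyz":[0.6,0.95,0],"dr":[0,0,0],"jaw":-0.6},{"xyz":[0.6,0.95,0],"dr":[0,0,0],"jaw":-0.6}]'; done
python3 -m pendant '[{"xyz":[0.4,0.7,0],"dr":[0,0,0],"jaw":-0.6},{"xyz":[0,0,0],"dr":[0,0,0],"jaw":-0.6},{"xyz":[0,0,0],"dr":[0,0,0],"jaw":-0.6},{"xyz":[0,0,0],"dr":[0,0,0],"jaw":-0.6}]'
python3 - <<'E'
from h import *
s=robot.observe();R=np.array(s["orientation"]);print((R.T@(np.array([.538,.239,.055])-s["eef_pos"])/.02).round(2))
c=cam("side");t=cam("top")
cv2.imwrite("pics/over.png",np.hstack([cv2.resize(x["img"][b[1]:b[3],b[0]:b[2]],(400,400)) for x,b in((c,(180,60,380,260)),(t,(120,100,320,300)))])[...,::-1])
# held mill foot: black points low in cloud near TCP
for x in(c,t):
    W=cloud(x).reshape(-1,3);e=s["eef_pos"]
    m=(np.hypot(W[:,0]-e[0],W[:,1]-e[1])<.035)&(W[:,2]>.09)&(W[:,2]<e[2]-.014)
    p=W[m];print(len(p),p.min(0).round(3) if len(p) else"",p.max(0).round(3) if len(p) else"")
E
```

```text
time: 6.25
eef_pos: [0.5007, 0.0017, 0.186]
orientation: [[-0.757, 0.653, -0.002], [0.653, 0.757, -0.001], [0.001, -0.002, -1.0]]
ft_force: [0.2, 0.7, -1.5]
width: 0.0393
grasp_force: 25.0
time: 6.67
eef_pos: [0.5174, 0.1127, 0.1859]
orientation: [[-0.757, 0.653, -0.002], [0.653, 0.757, -0.001], [0.001, -0.002, -1.0]]
ft_force: [0.0, 0.4, -2.4]
width: 0.039
grasp_force: 25.0
time: 7.08
eef_pos: [0.5341, 0.2237, 0.1857]
orientation: [[-0.757, 0.653, -0.002], [0.653, 0.757, -0.001], [0.001, -0.003, -1.0]]
ft_force: [1.5, -0.4, -0.5]
width: 0.039
grasp_force: 25.0
time: 7.42
eef_pos: [0.5378, 0.2375, 0.1868]
orientation: [[-0.756, 0.654, -0.001], [0.654, 0.756, -0.001], [-0.0, -0.002, -1.0]]
ft_force: [0.1, 0.2, -1.7]
width: 0.0385
grasp_force: 25.0
[0.04 0.07 6.59]
266 [0.512 0.211 0.137] [0.56  0.246 0.172]
0
```

View pics/over.png

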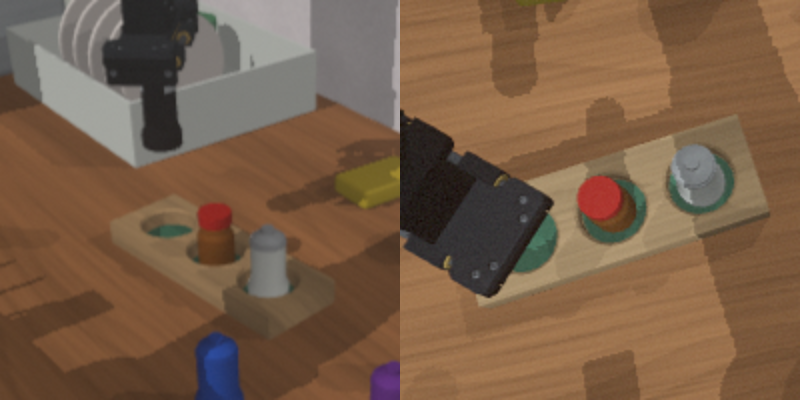

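The mill is upright above the empty well (foot at (160,140) in the left crop, about 131 mm above the floor by depth). Lowering it, slowly at the end.

```bash
python3 -m pendant '[{"xyz":[0.04,0.07,0.8],"dr":[0,0,0],"jaw":-0.6},{"xyz":[0,0,0.8],"dr":[0,0,0],"jaw":-0.6},{"xyz":[0,0,0.8],"dr":[0,0,0],"jaw":-0.6},{"xyz":[0,0,0.8],"dr":[0,0,0],"jaw":-0.6},{"xyz":[0,0,0.8],"dr":[0,0,0],"jaw":-0.6}]'
python3 -m pendant '[{"xyz":[0,0,0.6],"dr":[0,0,0],"jaw":-0.6},{"xyz":[0,0,0.6],"dr":[0,0,0],"jaw":-0.6},{"xyz":[0,0,0.5],"dr":[0,0,0],"jaw":-0.6},{"xyz":[0,0,0.3],"dr":[0,0,0],"jaw":-0.6},{"xyz":[0,0,0.2],"dr":[0,0,0],"jaw":-0.6}]'
python3 -m pendant '[{"xyz":[0,0,0.1],"dr":[0,0,0],"jaw":-0.6},{"xyz":[0,0,0.05],"dr":[0,0,0],"jaw":-0.6},{"xyz":[0,0,0],"dr":[0,0,0],"jaw":-0.6}]'
```

```text
time: 7.93
eef_pos: [0.5383, 0.2395, 0.107]
orientation: [[-0.756, 0.654, 0.0], [0.654, 0.756, 0.0], [-0.0, 0.0, -1.0]]
ft_force: [0.8, -0.0, -1.9]
width: 0.0389
grasp_force: 25.0
time: 8.35
eef_pos: [0.5381, 0.2403, 0.0629]
orientation: [[-0.757, 0.653, -0.0], [0.653, 0.757, -0.0], [0.0, -0.0, -1.0]]
ft_force: [0.9, 0.5, -2.4]
width: 0.0386
grasp_force: 25.0
time: 8.6
eef_pos: [0.5385, 0.2406, 0.0609]
orientation: [[-0.757, 0.653, 0.001], [0.653, 0.757, 0.0], [-0.0, 0.001, -1.0]]
ft_force: [-0.9, -0.3, -2.1]
width: 0.0388
grasp_force: 25.0
```

Still hanging free (fz ≈ -2 N). Creeping down until contact.

```bash
python3 -m pendant '[{"xyz":[0,0,0.07],"dr":[0,0,0],"jaw":-0.6},{"xyz":[0,0,0.07],"dr":[0,0,0],"jaw":-0.6},{"xyz":[0,0,0.06],"dr":[0,0,0],"jaw":-0.6},{"xyz":[0,0,0],"dr":[0,0,0],"jaw":-0.6}]'
python3 -m pendant '[{"xyz":[0,0,0.05],"dr":[0,0,0],"jaw":-0.6},{"xyz":[0,0,0],"dr":[0,0,0],"jaw":-0.6}]'
```

```text
time: 8.93
eef_pos: [0.5381, 0.2405, 0.0564]
orientation: [[-0.757, 0.653, -0.0], [0.653, 0.757, 0.0], [0.0, -0.0, -1.0]]
ft_force: [-0.2, -0.3, -1.3]
width: 0.0387
grasp_force: 25.0
time: 9.1
eef_pos: [0.5383, 0.2406, 0.0557]
orientation: [[-0.757, 0.653, 0.0], [0.653, 0.757, 0.0], [0.0, 0.0, -1.0]]
ft_force: [-1.1, 0.1, -0.3]
width: 0.0386
grasp_force: 25.0
```

```bash
python3 -m pendant '[{"xyz":[0,0,0.05],"dr":[0,0,0],"jaw":-0.6},{"xyz":[0,0,0],"dr":[0,0,0],"jaw":-0.6}]'
python3 -m pendant '[{"xyz":[0,0,0.05],"dr":[0,0,0],"jaw":-0.6},{"xyz":[0,0,0],"dr":[0,0,0],"jaw":-0.6}]'
```

```text
time: 9.27
eef_pos: [0.5384, 0.2406, 0.0556]
orientation: [[-0.757, 0.653, 0.0], [0.653, 0.757, 0.001], [0.0, 0.001, -1.0]]
ft_force: [-3.8, -1.8, 10.2]
width: 0.0387
grasp_force: 25.0
time: 9.43
eef_pos: [0.5385, 0.2407, 0.0555]
orientation: [[-0.757, 0.653, 0.0], [0.653, 0.757, 0.001], [0.001, 0.001, -1.0]]
ft_force: [-8.0, -2.1, 19.4]
width: 0.0388
grasp_force: 25.1
```

Contact at the expected height (TCP 0.0555), so the foot is on the floor. I'll relieve the press, open, and retreat straight up.

```bash
python3 -m pendant '[{"xyz":[0,0,-0.08],"dr":[0,0,0],"jaw":-0.6},{"xyz":[0,0,0],"dr":[0,0,0],"jaw":-0.05},{"xyz":[0,0,0],"dr":[0,0,0],"jaw":0.1},{"xyz":[0,0,0],"dr":[0,0,0],"jaw":0.3},{"xyz":[0,0,0],"dr":[0,0,0],"jaw":0.5}]'
python3 -m pendant '[{"xyz":[0,0,0],"dr":[0,0,0],"jaw":0.5},{"xyz":[0,0,0],"dr":[0,0,0],"jaw":0.5},{"xyz":[0,0,0],"dr":[0,0,0],"jaw":0.5},{"xyz":[0,0,0],"dr":[0,0,0],"jaw":0.5}]'
```

```text
time: 9.85
eef_pos: [0.5382, 0.2405, 0.055]
orientation: [[-0.757, 0.653, -0.0], [0.653, 0.757, -0.0], [0.0, -0.0, -1.0]]
ft_force: [0.9, -0.5, -0.0]
width: 0.0543
grasp_force: 0.0
time: 10.18
eef_pos: [0.5382, 0.2405, 0.0551]
orientation: [[-0.757, 0.653, -0.0], [0.653, 0.757, 0.0], [0.0, -0.0, -1.0]]
ft_force: [-0.3, 0.6, 0.1]
width: 0.0649
grasp_force: 0.0
```

```bash
python3 -m pendant '[{"xyz":[0,0,-0.4],"dr":[0,0,0],"jaw":0.5},{"xyz":[0,0,-0.8],"dr":[0,0,0],"jaw":0.5},{"xyz":[0,0,-1],"dr":[0,0,0],"jaw":0.5},{"xyz":[0,0,-1],"dr":[0,0,0],"jaw":0.5},{"xyz":[0,0,-1],"dr":[0,0,0],"jaw":0.5}]'
python3 -m pendant '[{"xyz":[0,0,-1],"dr":[0,0,0],"jaw":0.5},{"xyz":[0,0,-1],"dr":[0,0,0],"jaw":0.5},{"xyz":[0,0,-1],"dr":[0,0,0],"jaw":0.5},{"xyz":[0,0,0],"dr":[0,0,0],"jaw":0.5},{"xyz":[0,0,0],"dr":[0,0,0],"jaw":0.5}]'
python3 - <<'E'
from h import *
c=cam("side");save(c,"pics/end.png",(180,120,480,345),2.6)
S=cloud(c).reshape(-1,3)
p=S[(np.hypot(S[:,0]-.538,S[:,1]-.240)<.04)&(S[:,2]>.04)&(S[:,2]<.13)]
for lo,hi in((.04,.06),(.06,.078),(.08,.095)):
    q=p[(p[:,2]>lo)&(p[:,2]<hi)];print(len(q),q.min(0).round(3),q.max(0).round(3))
print("zmax",p[:,2].max())
E
```

```text
time: 10.6
eef_pos: [0.5382, 0.2404, 0.1407]
orientation: [[-0.757, 0.653, 0.0], [0.653, 0.757, 0.0], [-0.0, 0.0, -1.0]]
ft_force: [1.1, -0.1, -0.3]
width: 0.065
grasp_force: 0.0
time: 11.02
eef_pos: [0.5388, 0.2407, 0.2008]
orientation: [[-0.757, 0.653, 0.002], [0.653, 0.757, 0.002], [-0.001, 0.003, -1.0]]
ft_force: [-0.4, 0.3, -0.8]
width: 0.0653
grasp_force: 0.0
109 [0.516 0.217 0.04 ] [0.555 0.252 0.06 ]
107 [0.517 0.215 0.06 ] [0.552 0.248 0.078]
109 [0.517 0.218 0.08 ] [0.554 0.254 0.095]
zmax 0.09719606610032294
```

View pics/end.png

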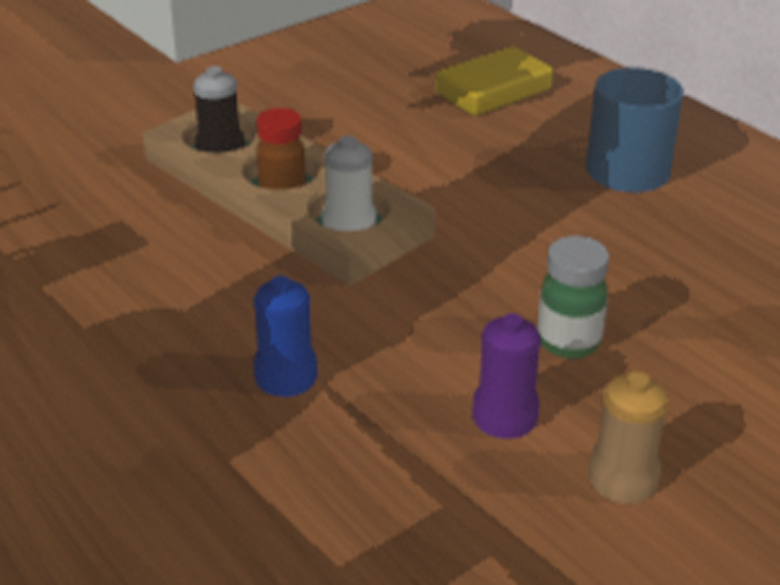

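The pepper mill stands upright in the well at (217,110), with its top at 97 mm (98 mm expected when seated). The salt and wooden mills are undisturbed and the gripper is clear.

```bash
python3 -c "
from bench import robot
print(robot.finish_job())"
```

```text
the job is handed in; nothing more can be done
None
```

The black pepper mill stands upright in the caddy's empty well with its foot down and the gripper clear; the salt and wooden mills were left where they were, and I handed the job in at about 11 s (no verdict was returned).

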